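Seat the glove-dryer head on its sloping base and switch it on

ROBOT

A 6-joint arm with a two-finger parallel gripper is mounted at the origin on the work surface. World frame = base frame: x ahead of the robot, y to its left, z up, the work surface at z = 0. Lengths are in mm, angles in degrees, forces in N, time in s.
With the tool pointing down it reaches from about 300 to 850 mm from the base axis. Payload 4.2 kg.
Tool frame: the origin (TCP) lies at the very end of the fingers, on their centre line; the grasp point (between the pads) lies 19 mm behind it; z points along the fingers, y is the line along which they close (so a half turn about z gives the same grasp; the last joint's range is limited). The gripper opens to 91 mm and grips with 3 to 60 N. Pads are 32 mm wide; open, the fingers measure 118 mm over their backs; the gripper's body (76 mm by 178 mm) begins 60 mm behind the grasp point.
Start: joints at [64.859, 18.312, 89.639, -0, 72.044, -1.146], TCP at [233.836, 525.323, 213.976] pointing down, gripper open.
Joint ranges: [-177.97, 177.97], [-48.28, 115.42], [12.27, 149.76], [-77.06, 257.06], [2.81, 150.46], [-146.56, 146.56]. Speed limits (degrees/s): [147.25, 147.25, 180, 180, 180, 180].

INTERFACE

Orientations are given as [roll, pitch, yaw] about the fixed x, y, z axes, in that order (R = Rz(yaw) Ry(pitch) Rx(roll)).
In Python, from workcell import env, grab_frame gives the robot as it stands. The module is installed in compiled form; this text tells all that it offers.
- The arm moves only by the tool move_arm, never from a script. Its argument "plan" is a list of rows, each an object of numbers: "tx", "ty", "tz": the shift along the tool's x, y, z in cm; "wx", "wy", "wz": the turn, a rotation vector about the tool's x, y, z in rad. In form: [{"tx": .., "ty": .., "tz": .., "wx": .., "wy": .., "wz": ..}, ...]. A call has 1 to 12 rows; each row shifts and turns the commanded pose from where the row before left it, along the tool's axes as they then stand; what a row does not reach is not made up. A row lasts 1/12 s, in which the tool goes at most 41.7 mm and 7.16 degrees, less where a joint would pass 70% of its speed; a pose out of reach is approached as far as the arm can. A call is refused whole if a number of a shift passes 4.17 or a number of a turn 0.125, either way. A call with a gripper value outside its range is refused whole. "gripper" is the finger opening in cm, from 0 to 9.12, set as the call begins (left out, the last holds). The fingers move at their own pace and stop on an object; "force" is the grip in N (left out, the last holds). Time passes only in rows, so rows that do not move let the fingers close. It gives the time, the measured TCP pose, the force, the opening and the grip force at its end, in the units of the state.
- env.state(): the state, without advancing time (a new reading comes with each control period).
- grab_frame(name): name is "scene" or "top" or "wrist"; returns a dict with "color" (400x640x3 uint8, red, green, blue), "vfov" (degrees; the focal length in pixels is half the picture's height over the tangent of half this angle, whatever the lens; pixels are square), "cx", "cy" (the principal point, pixels), "k1" (the pictures are not rectified: a ray, as slopes to the right and down, at radius r is drawn at 1 + k1 r^2 times it, then the intrinsics apply), "view" (4x4, takes a point from world to camera coordinates). Camera axes: x right, y up, looking along -z (the intrinsics and any distortion apply to the point x, -y, -z); pixel columns grow to the right and rows downward; lengths in mm; the calibration is good to about 2 mm. A picture is of the moment at which its call begins. There is no depth.
- env.job_done(): hands the job in; it is judged then, once.
The state is a dict: "time_s": time; "qpos": joint angles; "qvel": joint speeds; "effort": joint torques, N m; "ee_pos": TCP position; "ee_rot": TCP orientation; "force": force on the tool from outside, world axes, zero at the start; "torque": the same for the moment, N m; "gripper_width": finger opening in mm; "gripper_force": force on a finger pad.
Only numpy, scipy, OpenCV 4.12 (cv2) and the standard library are available. Lean on these libraries where they do the work, as an engineer would, in place of code of your own. Each camera call takes 0.05 s, during which the arm holds its last target. There are 200 camera calls.

TASK

Pick up the blue dryer head by its yellow handle and seat it fully home on the two brass pegs of the sloping grey base, flush with the sloping deck, and let go of it. Only then switch on the power: flip the white-knobbed toggle on the red fuse box all the way over to its other side, away from the robot. Leave the dish, the scraper and the screwdriver rack where they are.

Things in the scene. Friction and masses are not known exactly. Their poses are not given: they have to be found in the camera images.
- head: Loose dryer head, about 0.4 kg. Blue plate 70 (x) x 150 (y) x 24 (z) mm; origin at the centre of its underside, z up. Two black stub nozzles, 26 mm thick, tops 58 mm over the underside, at y = -58 and +58. In the underside two round holes, 15 mm wide, 20 mm deep, at x = 0, y = -45 and +45 mm. It fits the base either way round (half a turn about z).
- head_grip (a point): Centre of the grip on the head's yellow bridge handle, 60 mm above the centre of its underside. The bar is 18 mm thick in the head's x (grip across this), 76 mm long in y, from 44 to 74 mm above the underside; posts at its ends reach down to the plate.
- deck: Sloping grey deck of the fixed base, 104 (x) x 170 (y) mm, tilted 30 degrees towards the robot. Origin at the centre of its face, 75 mm over the shelf; z square out of the face, x up the slope, y across. Two brass pegs at y = -45 and +45 mm, 12 mm thick, 16 mm tall, top 7 mm tapered to 5 mm. Seated, the head's origin meets this one, z axes parallel, y parallel or opposed.
- fusebox: Fixed red plastic fuse box, 110 (x) x 90 (y) x 70 (z) mm; origin at the centre of its underside on the shelf, z up; x is the direction in which the toggle is to be flipped, away from the robot. A grey switch block, 70 x 50 x 25 mm, sits on its top; the toggle pivots about y at x = 0, 92 mm above the shelf. Box and base may stand on either side of the head.
- toggle (a joint): Toggle angle in rad: about 0 to 0.15 at the start (off, leaning towards the robot), 1.0 fully on (leaning away from the robot, stopped there). Light friction, about 1 N at the knob; stays where left.
- toggle_tip (a point): Centre of the toggle's white ball knob, 26 mm in diameter, at the end of a 10 mm thick steel stem, 60 mm from the pivot; at angle q it lies 60*sin(q-0.5) mm along the fuse box's x from the pivot and 60*cos(q-0.5) mm above it.
- dish: White ceramic dish, 104 mm across, 26 mm tall, lying beyond the work; origin at the centre of its underside. Not to be disturbed.
- scraper: Putty scraper lying flat, 140 mm long along x, blade 62 mm wide at +x, wooden handle 20 mm tall at -x; origin near its middle on the shelf. Not to be disturbed.
- rack: Slotted aluminium rack, 60 (x) x 200 (y) mm, with five screwdrivers whose amber handles reach 132 mm above the shelf; beyond the work; origin at the centre of its underside. Not to be disturbed.
Mind the look-alikes: they are no part of the job. What is meant by the part that bears deck is not green, and is the larger of those in its own colour. There is more than one size of the fusebox; the job needs the larger.

How it is judged (in metres and radians):
On the way, in this order (a step that is already met when the one before it is completed fails the run):
1. the head is fully seated on the pegs, flush with the deck, and released (distance between head and deck below 0.005 m and z of head in the frame of deck below 0.003 m and angle between the z axis of head and the z axis of deck, either way round below 0.06 rad and angle between the y axis of head and the y axis of deck, either way round below 0.12 rad and contact force between the fingers and head below 0.2 N and linear speed of head below 0.02 m/s), for 0.2 s.
2. the toggle is flipped on (value of joint toggle above 0.8 rad), for 0.2 s.
At the end, for the whole second after the job is handed in: The head rests released and still on the base: its origin within 5 mm of the deck's origin and less than 3 mm above the deck's face, z axes within 0.06 rad and y axes within 0.12 rad (either way round); and the toggle is at more than 0.8 rad (all of step 1 and value of joint toggle above 0.8 rad); the robot touches nothing.
It fails at once if the dish is moved by more than 20 mm (distance of dish from where it was at the start of the episode above 0.02 m).
It fails at once if the scraper is moved by more than 20 mm (distance of scraper from where it was at the start of the episode above 0.02 m).
It fails at once if the rack is moved by more than 20 mm (distance of rack from where it was at the start of the episode above 0.02 m).
It also fails if it takes over 54 s, if anything falls off the work surface, if the arm or the gripper's body presses on something with over 40 N, if the wrist force passes 120 N, or if a joint passes its speed limit or range.

## Working session

There is one attempt and no reset: what is moved stays moved. The work goes in short steps, Python scripts to look and compute and a tool call to move; the robot and the scene stay as the last step left them, time stands still between calls to the robot, and variables do not carry over. Pictures are saved under pics/ and viewed, at most 13 in all, crops included, and the job is handed in when it is done.

Besides the shell and the picture viewer there is one more tool, called as name([rows], argument=value, ...), one row to a line, values as JSON. move_arm: Moves the arm, as the interface text tells. Its arguments: {"type":"object","properties":{"plan":{"type":"array","items":{"type":"object","properties":{"tx":{"type":"number"},"ty":{"type":"number"},"tz":{"type":"number"},"wx":{"type":"number"},"wy":{"type":"number"},"wz":{"type":"number"}}}},"gripper":{"type":"number"},"force":{"type":"number"}},"required":["plan"]}

```bash
mkdir -p pics; cat > h.py <<'E'
import numpy as np, cv2, pickle
from scipy.spatial.transform import Rotation as R
def K(f):
    fl=200/np.tan(np.radians(f['vfov']/2)); return np.array([[fl,0,f['cx']],[0,fl,f['cy']],[0,0,1.]])
def D(f): return np.array([f['k1'],0,0,0,0.])
def V(f): return np.diag([1,-1,-1,1.])@np.array(f['view'])
def proj(f,P):
    v=V(f); return cv2.projectPoints(np.atleast_2d(np.float64(P)),cv2.Rodrigues(v[:3,:3])[0],v[:3,3],K(f),D(f))[0][:,0]
def ray(f,uv):
    p=cv2.undistortPoints(np.float64([[uv]]),K(f),D(f))[0,0]; v=V(f); Rm=v[:3,:3]
    return -Rm.T@v[:3,3], Rm.T@np.array([*p,1])
def atz(f,uv,z):
    o,d=ray(f,uv); return o+d*(z-o[2])/d[2]
def grab(n,save):
    from workcell import grab_frame
    f=grab_frame(n); cv2.imwrite(f'pics/{save}.png',f['color'][:,:,::-1]); pickle.dump(f,open(f'pics/{save}.pkl','wb')); return f
def load(s): return pickle.load(open(f'pics/{s}.pkl','rb'))
E
python3 - <<'E'
from h import *
for n in ['scene','top','wrist']:
    f=grab(n,n+'0'); print(n,f['vfov'],f['cx'],f['cy'],f['k1'],np.linalg.inv(np.array(f['view']))[:3].round(2).tolist())
from workcell import env; print(env.state())
E
```

```text
scene 46.56723723308906 315.9992157445984 192.16813796316077 -0.012698772033929225 [[-0.29, -0.83, 0.48, 1153.76], [0.96, -0.24, 0.16, 195.83], [-0.01, 0.5, 0.87, 1187.4]]
top 46.273957898908115 317.40659823835995 200.54545832421772 -0.05331160880956907 [[0.02, 0.98, -0.19, 308.78], [-1.0, 0.02, 0.0, 2.02], [0.01, 0.19, 0.98, 1334.8]]
wrist 58.20413239497872 319.6729459180048 197.64640351927 -0.08145953659769872 [[0.41, -0.89, -0.22, 172.42], [0.91, 0.39, 0.1, 551.49], [-0.0, -0.24, 0.97, 384.12]]
{'time_s': 0.15, 'qpos': array([ 6.48571665e+01,  1.83416839e+01,  8.96903144e+01, -1.51231351e-03,
        7.20448347e+01, -1.14610501e+00]), 'qvel': array([ 0.04226226, -0.19163175, -0.11759284,  0.06476575, -0.04106796,
       -0.05144611]), 'effort': array([ 5.84287354e-04, -4.12780809e+01, -2.32154560e+01,  7.28180213e-02,
        4.33561520e-02, -1.12877954e-04]), 'ee_pos': array([233.68750845, 524.94696483, 213.32913853]), 'ee_rot': array([-1.79923154e+02, -9.90633500e-05,  1.56003739e+02]), 'force': array([0.58985999, 0.28017254, 0.65362429]), 'torque': array([0.00905273, 0.0059474 , 0.01129256]), 'gripper_force': 0.0, 'gripper_width': 91.21647201853831}
```

View pics/top0.png

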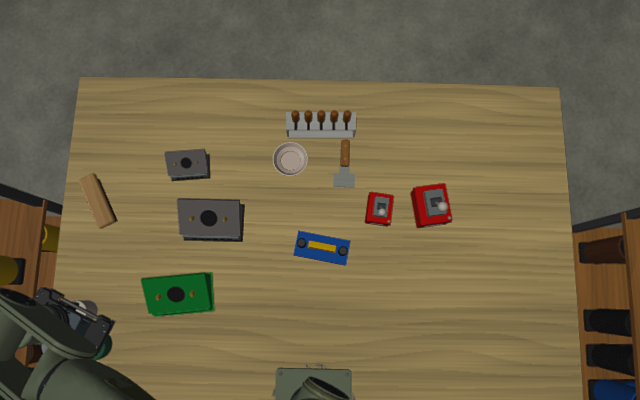

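View pics/scene0.png

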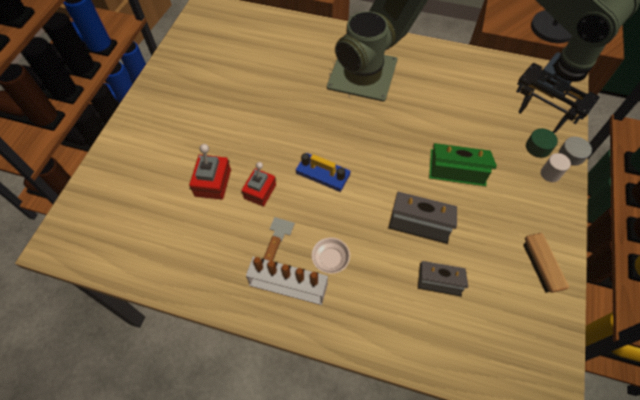

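Both pictures show the scene. Candidates in the top view:
- Bases: large grey (210,219), small grey (187,163), green (178,294). I choose the large grey.
- Fuse boxes: large (432,205), small (379,208). I choose the large.
- Head: blue (322,248), the only one.

I'll check these in one crop mosaic.

```bash
python3 - <<'E'
from h import *
t=cv2.imread('pics/top0.png'); s=cv2.imread('pics/scene0.png')
def c(i,x,y,w=66,h=50): return cv2.resize(i[y:y+h,x:x+w],(w*4,h*4),interpolation=cv2.INTER_CUBIC)
r1=np.hstack([c(t,176,194),c(t,290,224),c(t,402,178)])
r2=np.hstack([c(s,390,190),c(s,291,146),c(s,178,142,66,58)[:200]])
r2=np.hstack([c(s,390,190,66,58),c(s,291,142,66,58),c(s,178,142,66,58)])
cv2.imwrite('pics/mos.png',np.vstack([r1,r2]))
E
```

```text
(no output)
```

View pics/mos.png

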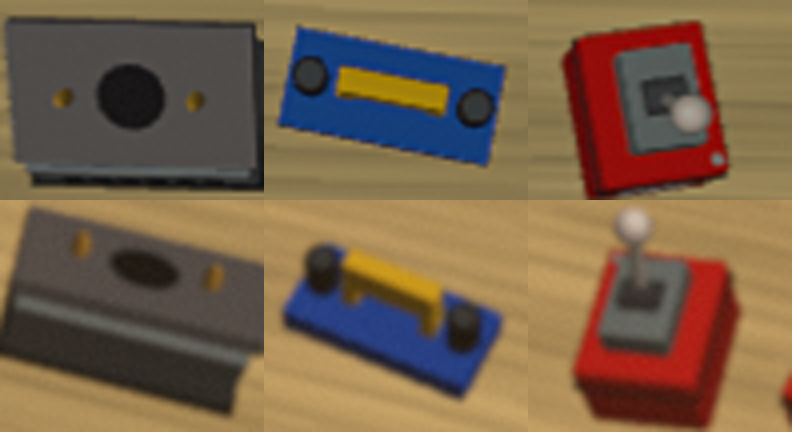

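The crops confirm it: large grey base with two brass pegs, blue head with yellow handle, and large red box with the knob leaning towards the robot. Next is a rough fit from the top view, and after that I'll refine with the wrist camera.

```bash
python3 - <<'E'
from h import *
t=load('top0'); s=load('scene0')
def p(x,y,ox,oy,i=0): return (ox+x/4-.375, oy+y/4-.375)
print('head corners z24')
for q in [(33,27),(241,67),(225,165),(15,126)]: print(atz(t,p(*q,290,224),24).round(1))
print('handle ends z74')
for q in [(75,80),(184,97)]: print(atz(t,p(*q,290,224),74).round(1))
def tri(a,b):
    o1,d1=ray(t,a);o2,d2=ray(s,b); A=np.stack([d1,-d2],1); k=np.linalg.lstsq(A,o2-o1,rcond=None)[0]; P,Q=o1+d1*k[0],o2+d2*k[1]; return ((P+Q)/2).round(1),np.linalg.norm(P-Q).round(1)
print('pegL(+y)',tri(p(63,97,176,194),p(214,277-200,390,190)))
print('pegR(-y)',tri(p(195,100,176,194),p(82,243-200,390,190)))
print('disc',tri(p(131,97,176,194),p(145,268-200,390,190)))
print('knob',tri(p(691-528,112,402,178),p(633-528,224-200,178,142)))
print('box top corners z70')
for q in [(572,37),(700,22),(728,180),(595,195)]: print(atz(t,p(q[0]-528,q[1],402,178),70).round(1))
print('box switch top corners z95')
for q in [(614,57),(688,44),(710,140),(632,154)]: print(atz(t,p(q[0]-528,q[1],402,178),95).round(1))
f=load('wrist0'); T=np.eye(4); from workcell import env; e=env.state(); T[:3,:3]=R.from_euler('xyz',e['ee_rot'],degrees=True).as_matrix();T[:3,3]=e['ee_pos']
C=np.linalg.inv(T)@np.linalg.inv(V(f)); print(C.round(3))
E
```

```text
head corners z24
[478.   51.6  24. ]
[452.9 -95.2  24. ]
[384.2 -84.6  24. ]
[408.2  62.2  24. ]
handle ends z74
[436.2  20.4  74. ]
[426.3 -53.3  74. ]
pegL(+y) (array([498.3, 339.6,  81.1]), np.float64(0.0))
pegR(-y) (array([498.1, 249.6,  81.9]), np.float64(0.2))
disc (array([500.5, 294.8,  74.1]), np.float64(0.2))
knob (array([ 534.4, -326.1,  149. ]), np.float64(1.7))
box top corners z70
[ 600.4 -265.3   70. ]
[ 613.1 -355.4   70. ]
[ 502.2 -371.3   70. ]
[ 489.9 -279.1   70. ]
box switch top corners z95
[ 581.3 -288.5   95. ]
[ 591.5 -339.6   95. ]
[ 525.4 -352.6   95. ]
[ 514.7 -299.2   95. ]
[[ 1.00000e-03 -9.72000e-01 -2.36000e-01  6.67680e+01]
 [ 1.00000e+00  1.00000e-03 -0.00000e+00 -9.02000e-01]
 [ 0.00000e+00 -2.36000e-01  9.72000e-01 -1.70789e+02]
 [ 0.00000e+00  0.00000e+00  0.00000e+00  1.00000e+00]]
```

```bash
cat >> h.py <<'E'
def pose(e): return np.array(e['ee_pos']),R.from_euler('xyz',e['ee_rot'],degrees=True)
def rows(p1,R1,n,p0=None,R0=None):
    """n equal rows from here (or p0,R0) to p1,R1; prints rounded rows and the end they give"""
    if p0 is None:
        from workcell import env; p0,R0=pose(env.state())
    p=np.array(p0,float); q=R0; step=(np.array(p1)-p)/n; w=(R0.inv()*R1).as_rotvec()/n; w=np.round(w,4)
    out=[]
    for i in range(n):
        t=np.round(q.inv().apply((np.array(p0)+step*(i+1)-p))/10,2); p=p+q.apply(t*10); q=q*R.from_rotvec(w)
        d=dict(zip(('tx','ty','tz','wx','wy','wz'),[*t,*w])); out.append({k:round(float(v),4) for k,v in d.items() if v})
    import json; print(json.dumps(out).replace('"',"'")); print('end',p.round(1),q.as_euler('xyz',degrees=True).round(2)); return p,q
def down(yaw): return R.from_euler('xyz',[180,0,yaw],degrees=True)
E
python3 - <<'E'
from h import *
rows([480,295,230],down(88),11)
E
```

```text
[{'tx': -2.9, 'ty': -1.0, 'tz': -0.15, 'wx': -0.0001, 'wy': 0.0001, 'wz': 0.1079}, {'tx': -2.98, 'ty': -0.68, 'tz': -0.15, 'wx': -0.0001, 'wy': 0.0001, 'wz': 0.1079}, {'tx': -3.05, 'ty': -0.36, 'tz': -0.15, 'wx': -0.0001, 'wy': 0.0001, 'wz': 0.1079}, {'tx': -3.06, 'ty': -0.02, 'tz': -0.15, 'wx': -0.0001, 'wy': 0.0001, 'wz': 0.1079}, {'tx': -3.05, 'ty': 0.3, 'tz': -0.15, 'wx': -0.0001, 'wy': 0.0001, 'wz': 0.1079}, {'tx': -2.99, 'ty': 0.63, 'tz': -0.16, 'wx': -0.0001, 'wy': 0.0001, 'wz': 0.1079}, {'tx': -2.92, 'ty': 0.95, 'tz': -0.15, 'wx': -0.0001, 'wy': 0.0001, 'wz': 0.1079}, {'tx': -2.79, 'ty': 1.26, 'tz': -0.15, 'wx': -0.0001, 'wy': 0.0001, 'wz': 0.1079}, {'tx': -2.64, 'ty': 1.55, 'tz': -0.15, 'wx': -0.0001, 'wy': 0.0001, 'wz': 0.1079}, {'tx': -2.46, 'ty': 1.82, 'tz': -0.16, 'wx': -0.0001, 'wy': 0.0001, 'wz': 0.1079}, {'tx': -2.25, 'ty': 2.09, 'tz': -0.15, 'wx': -0.0001, 'wy': 0.0001, 'wz': 0.1079}]
end [480. 295. 230.] [-1.7999e+02 -1.0000e-02  8.8000e+01]
```

move_arm([
  {"tx": -2.9, "ty": -1.0, "tz": -0.15, "wz": 0.108},
  {"tx": -2.98, "ty": -0.68, "tz": -0.15, "wz": 0.108},
  {"tx": -3.05, "ty": -0.36, "tz": -0.15, "wz": 0.108},
  {"tx": -3.06, "ty": -0.02, "tz": -0.15, "wz": 0.108},
  {"tx": -3.05, "ty": 0.3, "tz": -0.15, "wz": 0.108},
  {"tx": -2.99, "ty": 0.63, "tz": -0.16, "wz": 0.108},
  {"tx": -2.92, "ty": 0.95, "tz": -0.15, "wz": 0.108},
  {"tx": -2.79, "ty": 1.26, "tz": -0.15, "wz": 0.108},
  {"tx": -2.64, "ty": 1.55, "tz": -0.15, "wz": 0.108},
  {"tx": -2.46, "ty": 1.82, "tz": -0.15, "wz": 0.108},
  {"tx": -2.25, "ty": 2.09, "tz": -0.15, "wz": 0.108},
  {},
])

```text
schema error: expected keys tx, ty, tz, wx, wy, wz
```

```bash
python3 - <<'E'
from h import *
f=grab('wrist','base1')
from workcell import env; e=env.state(); print(e['ee_pos'],e['ee_rot'],e['qpos'].round(1),e['time_s'])
rows([425,-15,230],down(80),12)
E
```

```text
[233.70479228 525.04616822 213.4651264 ] [-1.79943322e+02 -3.12339287e-04  1.56004862e+02] [64.9 18.3 89.7 -0.  72.  -1.1] 0.2
[{'tx': -3.29, 'ty': -3.46, 'tz': -0.13, 'wx': -0.0001, 'wy': 0.0001, 'wz': 0.1105}, {'tx': -3.65, 'ty': -3.08, 'tz': -0.14, 'wx': -0.0001, 'wy': 0.0001, 'wz': 0.1105}, {'tx': -3.96, 'ty': -2.66, 'tz': -0.14, 'wx': -0.0001, 'wy': 0.0001, 'wz': 0.1105}, {'tx': -4.24, 'ty': -2.21, 'tz': -0.13, 'wx': -0.0001, 'wy': 0.0001, 'wz': 0.1105}, {'tx': -4.45, 'ty': -1.72, 'tz': -0.14, 'wx': -0.0001, 'wy': 0.0001, 'wz': 0.1105}, {'tx': -4.61, 'ty': -1.23, 'tz': -0.14, 'wx': -0.0001, 'wy': 0.0001, 'wz': 0.1105}, {'tx': -4.72, 'ty': -0.7, 'tz': -0.13, 'wx': -0.0001, 'wy': 0.0001, 'wz': 0.1105}, {'tx': -4.78, 'ty': -0.18, 'tz': -0.14, 'wx': -0.0001, 'wy': 0.0001, 'wz': 0.1105}, {'tx': -4.76, 'ty': 0.34, 'tz': -0.14, 'wx': -0.0001, 'wy': 0.0001, 'wz': 0.1105}, {'tx': -4.69, 'ty': 0.87, 'tz': -0.14, 'wx': -0.0001, 'wy': 0.0001, 'wz': 0.1105}, {'tx': -4.57, 'ty': 1.38, 'tz': -0.14, 'wx': -0.0001, 'wy': 0.0001, 'wz': 0.1105}, {'tx': -4.39, 'ty': 1.88, 'tz': -0.14, 'wx': -0.0001, 'wy': 0.0001, 'wz': 0.1105}]
end [425. -15. 230.] [-1.800e+02 -3.000e-02  8.003e+01]
```

View pics/base1.png

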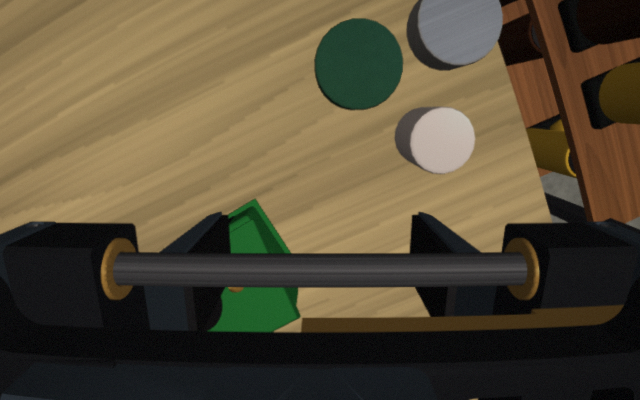

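The wrist view shows only the lids and the green base. The gripper hides rows below about 220, so targets should lie about 65 mm on the tool's +x side. All six keys are also needed in every row, so I'm replanning.

```bash
sed -i 's/ if v}/}/; s/w=np.round(w,4)/w=np.round(w,3)/' h.py; python3 - <<'E'
from h import *
rows([490,228,230],down(88),12)
E
```

```text
[{'tx': -2.96, 'ty': -1.39, 'tz': -0.14, 'wx': -0.0, 'wy': 0.0, 'wz': 0.099}, {'tx': -3.08, 'ty': -1.1, 'tz': -0.13, 'wx': -0.0, 'wy': 0.0, 'wz': 0.099}, {'tx': -3.17, 'ty': -0.78, 'tz': -0.14, 'wx': -0.0, 'wy': 0.0, 'wz': 0.099}, {'tx': -3.24, 'ty': -0.47, 'tz': -0.14, 'wx': -0.0, 'wy': 0.0, 'wz': 0.099}, {'tx': -3.27, 'ty': -0.14, 'tz': -0.13, 'wx': -0.0, 'wy': 0.0, 'wz': 0.099}, {'tx': -3.26, 'ty': 0.18, 'tz': -0.14, 'wx': -0.0, 'wy': 0.0, 'wz': 0.099}, {'tx': -3.23, 'ty': 0.5, 'tz': -0.14, 'wx': -0.0, 'wy': 0.0, 'wz': 0.099}, {'tx': -3.17, 'ty': 0.82, 'tz': -0.13, 'wx': -0.0, 'wy': 0.0, 'wz': 0.099}, {'tx': -3.07, 'ty': 1.12, 'tz': -0.14, 'wx': -0.0, 'wy': 0.0, 'wz': 0.099}, {'tx': -2.94, 'ty': 1.43, 'tz': -0.13, 'wx': -0.0, 'wy': 0.0, 'wz': 0.099}, {'tx': -2.79, 'ty': 1.71, 'tz': -0.14, 'wx': -0.0, 'wy': 0.0, 'wz': 0.099}, {'tx': -2.6, 'ty': 1.97, 'tz': -0.14, 'wx': -0.0, 'wy': 0.0, 'wz': 0.099}]
end [490. 228. 230.] [-1.7998e+02  5.0000e-02  8.7940e+01]
```

move_arm([
  {"tx": -2.96, "ty": -1.39, "tz": -0.14, "wx": 0, "wy": 0, "wz": 0.099},
  {"tx": -3.08, "ty": -1.1, "tz": -0.14, "wx": 0, "wy": 0, "wz": 0.099},
  {"tx": -3.17, "ty": -0.78, "tz": -0.14, "wx": 0, "wy": 0, "wz": 0.099},
  {"tx": -3.24, "ty": -0.47, "tz": -0.14, "wx": 0, "wy": 0, "wz": 0.099},
  {"tx": -3.27, "ty": -0.14, "tz": -0.14, "wx": 0, "wy": 0, "wz": 0.099},
  {"tx": -3.26, "ty": 0.18, "tz": -0.14, "wx": 0, "wy": 0, "wz": 0.099},
  {"tx": -3.23, "ty": 0.5, "tz": -0.14, "wx": 0, "wy": 0, "wz": 0.099},
  {"tx": -3.17, "ty": 0.82, "tz": -0.14, "wx": 0, "wy": 0, "wz": 0.099},
  {"tx": -3.07, "ty": 1.12, "tz": -0.14, "wx": 0, "wy": 0, "wz": 0.099},
  {"tx": -2.94, "ty": 1.43, "tz": -0.14, "wx": 0, "wy": 0, "wz": 0.099},
  {"tx": -2.79, "ty": 1.71, "tz": -0.14, "wx": 0, "wy": 0, "wz": 0.099},
  {"tx": -2.6, "ty": 1.97, "tz": -0.14, "wx": 0, "wy": 0, "wz": 0.099},
])

```text
time_s: 1.2
ee_pos: [490.8, 226.8, 230.8]
ee_rot: [-180.0, -0.0, 87.7]
force: [-0.2, 0.2, -0.2]
gripper_width: 91.0
gripper_force: 0.0
```

move_arm([
  {"tx": 0, "ty": 0, "tz": 0, "wx": 0, "wy": 0, "wz": 0},
  {"tx": 0, "ty": 0, "tz": 0, "wx": 0, "wy": 0, "wz": 0},
  {"tx": 0, "ty": 0, "tz": 0, "wx": 0, "wy": 0, "wz": 0},
])

```text
time_s: 1.45
ee_pos: [489.6, 228.4, 230.5]
ee_rot: [-179.9, -0.0, 88.0]
force: [0.1, -0.0, 0.7]
gripper_width: 91.5
gripper_force: 0.0
```

```bash
python3 - <<'E'
from h import *
f=grab('wrist','base2')
from workcell import env; e=env.state(); print(e['ee_pos'],e['ee_rot'],e['qpos'].round(1),e['time_s'])
rows([430,-80,200],down(80),12)
E
```

```text
[489.40004141 228.85353245 230.54257323] [-1.79951226e+02 -1.42593369e-02  8.80119857e+01] [23.8 14.6 92.5  0.  72.9 25.8] 1.5
[{'tx': -2.59, 'ty': -0.41, 'tz': 0.25, 'wx': -0.0, 'wy': -0.0, 'wz': 0.012}, {'tx': -2.59, 'ty': -0.37, 'tz': 0.26, 'wx': -0.0, 'wy': -0.0, 'wz': 0.012}, {'tx': -2.6, 'ty': -0.34, 'tz': 0.25, 'wx': -0.0, 'wy': -0.0, 'wz': 0.012}, {'tx': -2.6, 'ty': -0.31, 'tz': 0.26, 'wx': -0.0, 'wy': -0.0, 'wz': 0.012}, {'tx': -2.61, 'ty': -0.28, 'tz': 0.25, 'wx': -0.0, 'wy': -0.0, 'wz': 0.012}, {'tx': -2.61, 'ty': -0.25, 'tz': 0.26, 'wx': -0.0, 'wy': -0.0, 'wz': 0.012}, {'tx': -2.61, 'ty': -0.22, 'tz': 0.25, 'wx': -0.0, 'wy': -0.0, 'wz': 0.012}, {'tx': -2.62, 'ty': -0.19, 'tz': 0.25, 'wx': -0.0, 'wy': -0.0, 'wz': 0.012}, {'tx': -2.61, 'ty': -0.15, 'tz': 0.26, 'wx': -0.0, 'wy': -0.0, 'wz': 0.012}, {'tx': -2.62, 'ty': -0.13, 'tz': 0.25, 'wx': -0.0, 'wy': -0.0, 'wz': 0.012}, {'tx': -2.62, 'ty': -0.09, 'tz': 0.26, 'wx': -0.0, 'wy': -0.0, 'wz': 0.012}, {'tx': -2.62, 'ty': -0.06, 'tz': 0.25, 'wx': -0.0, 'wy': -0.0, 'wz': 0.012}]
end [430. -80. 200.] [-1.7995e+02 -1.0000e-02  7.9760e+01]
```

View pics/base2.png

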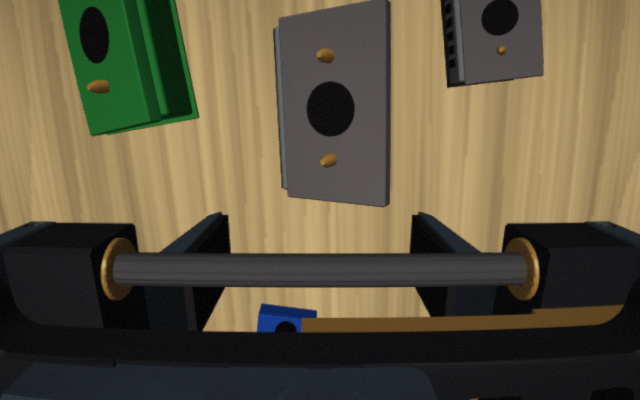

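The wrist view shows the grey deck: corners (280,17), (389,1), (389,206), (286,191), pegs (325,55) and (328,160), disc (330,109). Next is the head view.

move_arm([
  {"tx": -2.59, "ty": -0.41, "tz": 0.25, "wx": 0, "wy": 0, "wz": 0.012},
  {"tx": -2.59, "ty": -0.37, "tz": 0.25, "wx": 0, "wy": 0, "wz": 0.012},
  {"tx": -2.6, "ty": -0.34, "tz": 0.25, "wx": 0, "wy": 0, "wz": 0.012},
  {"tx": -2.6, "ty": -0.31, "tz": 0.25, "wx": 0, "wy": 0, "wz": 0.012},
  {"tx": -2.61, "ty": -0.28, "tz": 0.25, "wx": 0, "wy": 0, "wz": 0.012},
  {"tx": -2.61, "ty": -0.25, "tz": 0.25, "wx": 0, "wy": 0, "wz": 0.012},
  {"tx": -2.61, "ty": -0.22, "tz": 0.25, "wx": 0, "wy": 0, "wz": 0.012},
  {"tx": -2.62, "ty": -0.19, "tz": 0.25, "wx": 0, "wy": 0, "wz": 0.012},
  {"tx": -2.61, "ty": -0.15, "tz": 0.25, "wx": 0, "wy": 0, "wz": 0.012},
  {"tx": -2.62, "ty": -0.13, "tz": 0.25, "wx": 0, "wy": 0, "wz": 0.012},
  {"tx": -2.62, "ty": -0.09, "tz": 0.25, "wx": 0, "wy": 0, "wz": 0.012},
  {"tx": -2.62, "ty": -0.06, "tz": 0.25, "wx": 0, "wy": 0, "wz": 0.012},
])

```text
time_s: 2.5
ee_pos: [429.7, -80.3, 200.7]
ee_rot: [180.0, -0.0, 79.8]
force: [-0.1, 0.4, -0.2]
gripper_width: 91.3
gripper_force: 0.0
```

move_arm([
  {"tx": 0, "ty": 0, "tz": 0, "wx": 0, "wy": 0, "wz": 0},
  {"tx": 0, "ty": 0, "tz": 0, "wx": 0, "wy": 0, "wz": 0},
  {"tx": 0, "ty": 0, "tz": 0, "wx": 0, "wy": 0, "wz": 0},
])

```text
time_s: 2.75
ee_pos: [430.4, -79.3, 200.8]
ee_rot: [180.0, -0.0, 79.8]
force: [-0.2, -0.3, -0.1]
gripper_width: 91.0
gripper_force: 0.0
```

```bash
python3 - <<'E'
from h import *
f=grab('wrist','head1')
from workcell import env; e=env.state(); print(e['ee_pos'],e['ee_rot'],e['qpos'].round(1),e['time_s'])
from scipy.optimize import least_squares as LS
def ref(s,pts): 
    g=cv2.cvtColor(load(s)['color'],cv2.COLOR_RGB2GRAY); return cv2.cornerSubPix(g,np.float32(pts).reshape(-1,1,2),(4,4),(-1,-1),(3,30,.01))[:,0]
C=np.array([[-52,85,0],[52,85,0],[52,-85,0],[-52,-85,0.]])
P=np.array([[0,45,8],[0,-45,8],[0,0,0.]])
w=ref('base2',[(280,17),(389,1),(389,206),(286,191)]); print(w)
wp=np.array([(325,55),(328,160),(330,109)])
t0=np.array([(7,20),(254,25),(250,167),(13,160)])/4-.375+[176,194]; t=ref('top0',t0); print(t-t0)
tp=np.array([(63,97),(195,100),(131,97)])/4-.375+[176,194]
def T(q,X): return R.from_euler('ZY',[q[2],-30],degrees=True).apply(X)+[q[0],q[1],q[3]]
for obs in [[('base2',C,w),('base2',P,wp)],[('top0',C,t),('top0',P,tp)]]:
    for free in (0,1):
        r=lambda q:np.concatenate([(proj(load(s),T(q if free else [*q[:3],75],X))-o).ravel() for s,X,o in obs])
        s=LS(r,[499,295,0,75]); print(s.x.round(2),r(s.x).reshape(-1,2).round(1).tolist())
E
```

```text
[430.53148753 -79.20831816 200.86781613] [ 1.79984098e+02 -3.76223657e-02  7.98005025e+01] [-12.    6.4 107.4   0.   66.1  -1.8] 2.8
[[277.89334    18.094172 ]
 [390.24725     2.6155386]
 [388.5701    204.31235  ]
 [286.08447   189.62682  ]]
[[-0.10063171 -1.07374573]
 [ 0.          0.        ]
 [ 0.          0.        ]
 [ 0.          0.        ]]
[501.32 295.38  -0.81  75.  ] [[2.1, -2.1], [-1.7, -5.7], [-3.2, 3.7], [1.0, 6.5], [1.1, -0.4], [-0.2, 0.3], [1.4, -0.3]]
[501.69 295.68  -0.81  66.66] [[3.5, -0.2], [-3.1, -2.9], [-4.4, 0.9], [2.1, 4.3], [1.3, 0.6], [0.0, -1.3], [1.5, -0.6]]
[502.79 293.74 -80.53  75.  ] [[14.7, -6.4], [-19.1, -17.4], [-11.3, 9.1], [18.9, 17.4], [13.7, -17.2], [-15.9, 14.5], [0.4, -0.9]]
[ 561.28  382.88  -80.61 -309.29] [[18.5, -0.3], [-21.8, -9.1], [-15.7, 2.8], [21.4, 9.7], [14.6, -13.2], [-15.9, 10.9], [0.3, -0.7]]
```

View pics/head1.png

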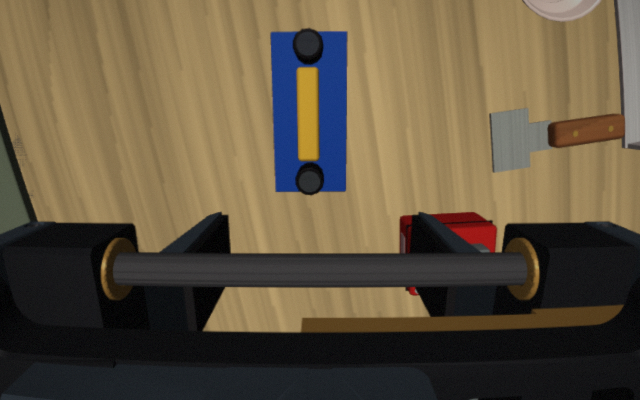

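The wrist view shows the head: plate corners (272,32), (347,32), (346,191), (276,192), handle (308,114) between the nozzles. The scraper and the small red box are to the right, clear of it. Now the fits.

```bash
python3 - <<'E'
from h import *
from scipy.optimize import least_squares as LS
def ref(s,pts): 
    g=cv2.cvtColor(load(s)['color'],cv2.COLOR_RGB2GRAY); return cv2.cornerSubPix(g,np.float32(pts).reshape(-1,1,2),(3,3),(-1,-1),(3,30,.01))[:,0]
def fit(obs,T,q0):
    r=lambda q:np.concatenate([(proj(load(s),T(q,X))-o).ravel() for s,X,o in obs])
    s=LS(r,q0,loss='soft_l1'); print(s.x.round(2),r(s.x).reshape(-1,2).round(1).tolist())
C=np.array([[-52,85,0],[52,85,0],[52,-85,0],[-52,-85,0.]])
P=np.array([[0,45,8],[0,-45,8],[0,0,0.]])
w=np.array([(279,17),(389,1),(389,206),(286,191)]);wp=np.array([(325,55),(328,160),(330,109)])
t=np.array([(13,160),(7,20),(254,25),(250,167)])/4-.375+[176,194]
tp=np.array([(63,97),(195,100),(131,97)])/4-.375+[176,194]
sp=np.array([(214,77),(82,43),(145,68)])/4-.375+[390,190]
T=lambda q,X: R.from_euler('ZY',[q[2],-30],degrees=True).apply(X)+[q[0],q[1],75]
W=[('base2',C,w),('base2',P,wp)];Tt=[('top0',C,t),('top0',P,tp)];S=[('scene0',P,sp)]
for o in [W,W[1:],Tt,Tt[1:],S,W+Tt+S]: fit(o,T,[499,295,0])
print('head')
H=np.array([[-35,75,24],[35,75,24],[35,-75,24],[-35,-75,24.]])
hw=ref('head1',[(272,32),(347,32),(346,191),(276,192)]);print(hw)
ht=np.array([(15,126),(33,27),(241,67),(225,165)])/4-.375+[290,224]
B=[('head1',H,hw)]; G=[('top0',H,ht)]
T=lambda q,X: R.from_euler('Z',q[2],degrees=True).apply(X)+[q[0],q[1],0]
fit(B,T,[430,-16,-10]);fit(G,T,[430,-16,-10])
print(atz(load('head1'),(308,114),74))
E
```

```text
[501.01 295.26  -0.61] [[0.4, -0.6], [-1.2, -4.1], [-3.6, 2.0], [1.1, 5.4], [0.5, -0.3], [-0.4, 0.4], [1.0, -0.2]]
[ 5.0070e+02  2.9527e+02 -1.3000e-01] [[-0.3, -0.2], [-0.3, 0.4], [0.7, -0.2]]
[502.07 294.55  -0.55] [[-0.0, 0.2], [-1.1, -0.4], [-0.1, 0.3], [1.9, 0.4], [-0.1, -0.1], [-0.1, 0.2], [0.1, -0.6]]
[ 5.0158e+02  2.9452e+02 -1.0000e-02] [[-0.1, 0.2], [-0.0, 0.2], [0.1, -0.5]]
[ 5.0199e+02  2.9458e+02 -4.5000e-01] [[0.1, -0.1], [0.0, -0.2], [-0.1, 0.3]]
[501.24 295.13  -0.58] [[0.6, -0.5], [-1.0, -4.0], [-3.3, 2.1], [1.4, 5.5], [0.8, -0.1], [-0.1, 0.5], [1.3, -0.0], [-0.2, 0.4], [-1.3, -0.1], [-0.3, 0.6], [1.6, 0.7], [-0.3, 0.2], [-0.3, 0.5], [-0.1, -0.3], [0.3, -0.3], [0.3, -0.4], [0.2, 0.1]]
head
[[270.22012   31.963516]
 [346.69745   31.14002 ]
 [344.83774  191.05719 ]
 [275.3382   191.34497 ]]
[430.91 -16.43  -9.89] [[-0.2, -0.5], [0.1, -0.3], [0.5, 0.4], [-0.5, 0.5]]
[430.83 -16.51  -9.36] [[-0.3, -0.1], [-0.1, 0.2], [0.4, -0.1], [0.1, 0.0]]
[431.49055994 -15.67649633  74.        ]
```

Both views agree: head at (430.9, -16.4), yaw -9.8°, and deck at (501.3, 294.9, 75), yaw -0.4°. Now moving over the head and down.

move_arm([
  {"tx": 2.06, "ty": -0.36, "tz": 0, "wx": 0, "wy": 0, "wz": -0.007},
  {"tx": 2.06, "ty": -0.36, "tz": 0, "wx": 0, "wy": 0, "wz": 0},
  {"tx": 2.06, "ty": -0.36, "tz": 1, "wx": 0, "wy": 0, "wz": 0},
  {"tx": 0, "ty": 0, "tz": 3, "wx": 0, "wy": 0, "wz": 0},
  {"tx": 0, "ty": 0, "tz": 3, "wx": 0, "wy": 0, "wz": 0},
  {"tx": 0, "ty": 0, "tz": 3, "wx": 0, "wy": 0, "wz": 0},
  {"tx": 0, "ty": 0, "tz": 2, "wx": 0, "wy": 0, "wz": 0},
  {"tx": 0, "ty": 0, "tz": 2, "wx": 0, "wy": 0, "wz": 0},
  {"tx": 0, "ty": 0, "tz": 1.5, "wx": 0, "wy": 0, "wz": 0},
  {"tx": 0, "ty": 0, "tz": 0.5, "wx": 0, "wy": 0, "wz": 0},
  {"tx": 0, "ty": 0, "tz": 0, "wx": 0, "wy": 0, "wz": 0},
  {"tx": 0, "ty": 0, "tz": 0, "wx": 0, "wy": 0, "wz": 0},
], gripper=9.1)

```text
time_s: 3.8
ee_pos: [431.1, -17.1, 41.2]
ee_rot: [180.0, -0.0, 80.2]
force: [0.4, 0.5, 0.5]
gripper_width: 91.0
gripper_force: 0.0
```

move_arm([
  {"tx": 0, "ty": 0, "tz": 0, "wx": 0, "wy": 0, "wz": 0},
  {"tx": 0, "ty": 0, "tz": 0, "wx": 0, "wy": 0, "wz": 0},
  {"tx": 0, "ty": 0, "tz": 0, "wx": 0, "wy": 0, "wz": 0},
  {"tx": 0, "ty": 0, "tz": 0, "wx": 0, "wy": 0, "wz": 0},
  {"tx": 0, "ty": 0, "tz": 0, "wx": 0, "wy": 0, "wz": 0},
  {"tx": 0, "ty": 0, "tz": 0, "wx": 0, "wy": 0, "wz": 0},
  {"tx": 0, "ty": 0, "tz": 0, "wx": 0, "wy": 0, "wz": 0},
  {"tx": 0, "ty": 0, "tz": 0, "wx": 0, "wy": 0, "wz": 0},
  {"tx": 0, "ty": 0, "tz": 0, "wx": 0, "wy": 0, "wz": 0},
  {"tx": 0, "ty": 0, "tz": 0, "wx": 0, "wy": 0, "wz": 0},
  {"tx": 0, "ty": 0, "tz": 0, "wx": 0, "wy": 0, "wz": 0},
  {"tx": 0, "ty": 0, "tz": 0, "wx": 0, "wy": 0, "wz": 0},
], gripper=1.0, force=40)

```text
time_s: 4.8
ee_pos: [431.1, -17.8, 40.8]
ee_rot: [179.9, -0.0, 80.1]
force: [1.0, -0.6, -1.6]
gripper_width: 17.7
gripper_force: 40.0
```

```bash
python3 - <<'E'
from h import *
from workcell import env; e=env.state(); print(e)
g=np.array([0,0,0]); 
p,q=rows([431,-16,190],down(80.1),6)
# deck approach: head origin 45 mm out of deck face, TCP = origin + 41 along z
Rd=R.from_euler('ZY',[-.4,-30],degrees=True); o=np.array([501.3,294.9,75])
Rt=Rd*R.from_euler('xyz',[180,0,90],degrees=True)
print(Rt.as_euler('xyz',degrees=True),Rt.as_matrix().round(2))
p1=o+Rd.apply([0,0,41+60]); print(p1, (q.inv()*Rt).as_rotvec(degrees=True))
rows(p1,Rt,12,p,q)
E
```

```text
{'time_s': 4.8, 'qpos': array([-3.89603519e+00,  1.71038484e+01,  1.21505835e+02, -7.70031132e-04,
        4.13197906e+01,  6.01025268e+00]), 'qvel': array([-0.05357966,  0.09257555,  0.21240172, -0.18612049, -0.22800761,
        0.03494173]), 'effort': array([ 1.55700794e-01, -3.24489570e+01, -1.45303202e+01,  1.15201750e-01,
        4.31831628e-01,  5.47762000e-03]), 'ee_pos': array([431.05729171, -17.83291798,  40.76008951]), 'ee_rot': array([ 1.79929808e+02, -6.87819807e-03,  8.00942944e+01]), 'force': array([ 0.97025964, -0.56191179, -1.58942531]), 'torque': array([-0.19244945, -0.1630127 ,  0.01535247]), 'gripper_force': 39.999709725379944, 'gripper_width': 17.650042223778936}
[{'tx': 0.03, 'ty': -0.0, 'tz': -2.49, 'wx': 0.0, 'wy': -0.0, 'wz': -0.0}, {'tx': 0.03, 'ty': -0.01, 'tz': -2.48, 'wx': 0.0, 'wy': -0.0, 'wz': -0.0}, {'tx': 0.03, 'ty': 0.0, 'tz': -2.49, 'wx': 0.0, 'wy': -0.0, 'wz': -0.0}, {'tx': 0.03, 'ty': -0.0, 'tz': -2.49, 'wx': 0.0, 'wy': -0.0, 'wz': -0.0}, {'tx': 0.03, 'ty': -0.01, 'tz': -2.49, 'wx': 0.0, 'wy': -0.0, 'wz': -0.0}, {'tx': 0.03, 'ty': 0.0, 'tz': -2.48,
[... 592 characters left out ...]
.004, 'wz': -0.014}, {'tx': 2.59, 'ty': -0.18, 'tz': 0.23, 'wx': -0.043, 'wy': 0.004, 'wz': -0.014}, {'tx': 2.6, 'ty': -0.15, 'tz': 0.24, 'wx': -0.043, 'wy': 0.004, 'wz': -0.014}, {'tx': 2.59, 'ty': -0.12, 'tz': 0.24, 'wx': -0.043, 'wy': 0.004, 'wz': -0.014}, {'tx': 2.6, 'ty': -0.1, 'tz': 0.24, 'wx': -0.043, 'wy': 0.004, 'wz': -0.014}, {'tx': 2.59, 'ty': -0.08, 'tz': 0.25, 'wx': -0.043, 'wy': 0.004, 'wz': -0.014}, {'tx': 2.6, 'ty': -0.04, 'tz': 0.26, 'wx': -0.043, 'wy': 0.004, 'wz': -0.014}, {'tx': 2.6, 'ty': -0.03, 'tz': 0.27, 'wx': -0.043, 'wy': 0.004, 'wz': -0.014}, {'tx': 2.59, 'ty': 0.0, 'tz': 0.27, 'wx': -0.043, 'wy': 0.004, 'wz': -0.014}]
end [450.8 295.3 162.5] [150.27  -0.19  89.99]
```

Grip is good (17.7 mm, 40 N). Lifting and carrying.

move_arm([
  {"tx": 0, "ty": 0, "tz": -1.5, "wx": 0, "wy": 0, "wz": 0},
  {"tx": 0, "ty": 0, "tz": -2.5, "wx": 0, "wy": 0, "wz": 0},
  {"tx": 0, "ty": 0, "tz": -2.5, "wx": 0, "wy": 0, "wz": 0},
  {"tx": 0, "ty": 0, "tz": -2.5, "wx": 0, "wy": 0, "wz": 0},
  {"tx": 0, "ty": 0, "tz": -2.5, "wx": 0, "wy": 0, "wz": 0},
  {"tx": 0, "ty": 0, "tz": -2, "wx": 0, "wy": 0, "wz": 0},
  {"tx": 0, "ty": 0, "tz": -1.5, "wx": 0, "wy": 0, "wz": 0},
])

```text
time_s: 5.38
ee_pos: [430.1, -17.7, 191.8]
ee_rot: [180.0, -0.0, 80.1]
force: [0.8, -0.4, -5.1]
gripper_width: 17.8
gripper_force: 40.0
```

move_arm([
  {"tx": 2.59, "ty": -0.28, "tz": 0.23, "wx": -0.043, "wy": 0.004, "wz": -0.014},
  {"tx": 2.59, "ty": -0.26, "tz": 0.23, "wx": -0.043, "wy": 0.004, "wz": -0.014},
  {"tx": 2.59, "ty": -0.23, "tz": 0.23, "wx": -0.043, "wy": 0.004, "wz": -0.014},
  {"tx": 2.59, "ty": -0.21, "tz": 0.23, "wx": -0.043, "wy": 0.004, "wz": -0.014},
  {"tx": 2.59, "ty": -0.18, "tz": 0.23, "wx": -0.043, "wy": 0.004, "wz": -0.014},
  {"tx": 2.59, "ty": -0.15, "tz": 0.24, "wx": -0.043, "wy": 0.004, "wz": -0.014},
  {"tx": 2.59, "ty": -0.12, "tz": 0.24, "wx": -0.043, "wy": 0.004, "wz": -0.014},
  {"tx": 2.59, "ty": -0.1, "tz": 0.24, "wx": -0.044, "wy": 0.004, "wz": -0.014},
  {"tx": 2.59, "ty": -0.08, "tz": 0.25, "wx": -0.044, "wy": 0.003, "wz": -0.013},
  {"tx": 2.59, "ty": -0.04, "tz": 0.26, "wx": -0.044, "wy": 0.003, "wz": -0.013},
  {"tx": 2.59, "ty": -0.03, "tz": 0.27, "wx": -0.044, "wy": 0.003, "wz": -0.013},
  {"tx": 2.59, "ty": 0, "tz": 0.27, "wx": -0.044, "wy": 0.003, "wz": -0.013},
])

```text
time_s: 6.38
ee_pos: [449.0, 293.4, 161.5]
ee_rot: [150.1, 0.0, 89.7]
force: [1.2, -1.2, -4.5]
gripper_width: 17.9
gripper_force: 40.0
```

move_arm([
  {"tx": 0, "ty": 0, "tz": 0, "wx": 0, "wy": 0, "wz": 0},
  {"tx": 0, "ty": 0, "tz": 0, "wx": 0, "wy": 0, "wz": 0},
  {"tx": 0, "ty": 0, "tz": 0, "wx": 0, "wy": 0, "wz": 0},
  {"tx": 0, "ty": 0, "tz": 0, "wx": 0, "wy": 0, "wz": 0},
])

```text
time_s: 6.72
ee_pos: [450.1, 291.9, 162.5]
ee_rot: [150.2, -0.0, 89.6]
force: [0.3, -0.3, -4.2]
gripper_width: 17.6
gripper_force: 40.0
```

```bash
python3 - <<'E'
from h import *
grab('wrist','app1'); s=grab('scene','app1s')
from workcell import env; e=env.state(); print(e)
Rd=R.from_euler('ZY',[-.4,-30],degrees=True); o=np.array([501.3,294.9,75])
p,q=pose(e); Rt=Rd*R.from_euler('xyz',[180,0,90],degrees=True)
print('TCP in deck',Rd.inv().apply(p-o),'turn left',(q.inv()*Rt).as_rotvec())
i=cv2.imread('pics/app1s.png')[150:260,370:480]
w=cv2.imread('pics/app1.png'); cv2.imwrite('pics/app.png',np.hstack([cv2.resize(i,(400,400),interpolation=2),w[:, 120:520]]))
E
```

```text
{'time_s': 6.8167, 'qpos': array([ 44.349533  ,   8.70993117, 118.32598602, -36.23086191,
        36.38149587,  71.26193813]), 'qvel': array([ 0.11545943, -0.23749474, -0.32713918, -0.22913677, -0.07481292,
        0.12891409]), 'effort': array([  0.20726685, -31.57229304, -22.57521808,  -1.58489183,
        -1.0209509 ,   0.03968406]), 'ee_pos': array([450.57049453, 291.97404688, 163.02300067]), 'ee_rot': array([ 1.50095318e+02, -5.89660685e-02,  8.95636960e+01]), 'force': array([ 0.37685207, -0.05130063, -4.70658563]), 'torque': array([-8.33022880e-02,  8.12336861e-01, -7.92251005e-04]), 'gripper_force': 39.998735189437866, 'gripper_width': 17.72837987550155}
TCP in deck [ 9.72206564e-02 -3.28003770e+00  1.01584076e+02] turn left [-0.00166329 -0.00057534 -0.00106283]
```

View pics/app.png

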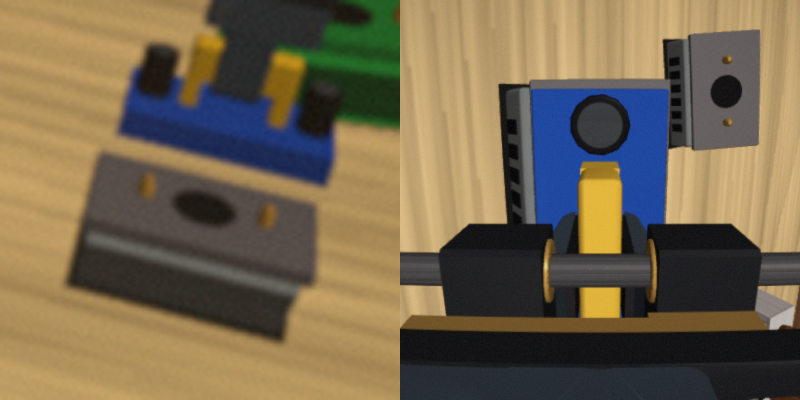

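The wrist half shows the head held square, with the far plate corners at wrist px (251,89) and (388,88) and the nozzle at (320,124). The scene half shows the head above the deck, pegs free. I'll measure the head's offset in the hand.

```bash
python3 - <<'E'
from h import *
from workcell import env; e=env.state(); p,q=pose(e); f=load('app1')
def tool(uv,z):
    o,d=ray(f,uv); o=q.inv().apply(o-p); d=q.inv().apply(d); return (o+d*(z-o[2])/d[2]).round(1)
print(tool((251,89),17),tool((388,88),17),'nozzle',tool((320,124),-17))
Rd=R.from_euler('ZY',[-.4,-30],degrees=True); o=np.array([501.3,294.9,75])
print('deck pegs px', proj(f,o+Rd.apply([[0,45,8],[0,-45,8],[52,85,0],[-52,85,0]])).round(1))
b=load('base2'); v=V(b)@np.linalg.inv(V(f)); print(e['ee_pos'])
E
```

```text
[ 76.4 -36.2  17. ] [77.  33.1 17. ] nozzle [ 60.   -1.2 -17. ]
deck pegs px [[321.8 134.8]
 [321.6 250.5]
 [393.   79.3]
 [250.7  79.3]]
[450.57049453 291.97404688 163.02300067]
```

move_arm([
  {"tx": 0.16, "ty": 0.08, "tz": 0.5, "wx": -0.002, "wy": 0, "wz": -0.001},
  {"tx": 0, "ty": 0, "tz": 1, "wx": 0, "wy": 0, "wz": 0},
  {"tx": 0, "ty": 0, "tz": 1, "wx": 0, "wy": 0, "wz": 0},
  {"tx": 0, "ty": 0, "tz": 1, "wx": 0, "wy": 0, "wz": 0},
  {"tx": 0, "ty": 0, "tz": 0.5, "wx": 0, "wy": 0, "wz": 0},
  {"tx": 0, "ty": 0, "tz": 0, "wx": 0, "wy": 0, "wz": 0},
  {"tx": 0, "ty": 0, "tz": 0, "wx": 0, "wy": 0, "wz": 0},
  {"tx": 0, "ty": 0, "tz": 0, "wx": 0, "wy": 0, "wz": 0},
])

```text
time_s: 7.48
ee_pos: [471.3, 294.8, 128.9]
ee_rot: [149.9, -0.1, 89.7]
force: [-0.5, -0.3, -4.7]
gripper_width: 17.6
gripper_force: 40.0
```

```bash
python3 - <<'E'
from h import *
from workcell import env; e=env.state(); f=grab('scene','app2s')
Rd=R.from_euler('ZY',[-.4,-30],degrees=True); o=np.array([501.3,294.9,75])
p,q=pose(e); Rt=Rd*R.from_euler('xyz',[180,0,90],degrees=True)
print('TCP in deck',Rd.inv().apply(p-o),'turn left',(q.inv()*Rt).as_rotvec(), e['force'],e['gripper_width'])
i=cv2.imread('pics/app2s.png')[165:255,375:475]
t=grab('top','app2t'); j=cv2.imread('pics/app2t.png')[180:250,160:260]
cv2.imwrite('pics/app2.png',np.vstack([cv2.resize(i,(600,540),interpolation=2)]))
E
```

```text
TCP in deck [ 1.02586099 -0.27139823 61.67976301] turn left [ 0.0010418  -0.00199463  0.00150577] [-0.46323781 -0.31495815 -4.69575782] 17.644887958293253
```

View pics/app2.png

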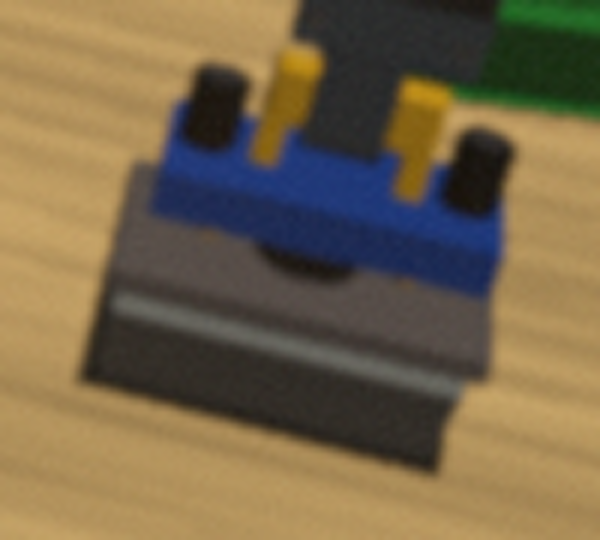

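The head sits about 20 mm off the deck with the pegs just under it, at (205,235) and (405,285). Inserting slowly.

move_arm([
  {"tx": -0.05, "ty": 0.03, "tz": 0.3, "wx": 0, "wy": 0, "wz": 0},
  {"tx": 0, "ty": 0, "tz": 0.3, "wx": 0, "wy": 0, "wz": 0},
  {"tx": 0, "ty": 0, "tz": 0.3, "wx": 0, "wy": 0, "wz": 0},
  {"tx": 0, "ty": 0, "tz": 0.3, "wx": 0, "wy": 0, "wz": 0},
  {"tx": 0, "ty": 0, "tz": 0, "wx": 0, "wy": 0, "wz": 0},
  {"tx": 0, "ty": 0, "tz": 0, "wx": 0, "wy": 0, "wz": 0},
])

```text
time_s: 8.08
ee_pos: [477.4, 294.0, 118.3]
ee_rot: [150.0, -0.0, 89.7]
force: [-1.3, -0.2, -5.4]
gripper_width: 17.9
gripper_force: 40.0
```

```bash
cat > st.py <<'E'
from h import *
from workcell import env; e=env.state()
Rd=R.from_euler('ZY',[-.4,-30],degrees=True); o=np.array([501.3,294.9,75])
p,q=pose(e); print('TCP in deck',Rd.inv().apply(p-o).round(2),'F deck',Rd.inv().apply(e['force']).round(1),e['torque'].round(2),e['gripper_width'],e['time_s'])
E
python3 st.py
```

```text
TCP in deck [ 0.99 -1.04 49.41] F deck [-3.8 -0.2 -4.1] [-0.11  0.93  0.  ] 17.88178232039881 8.0833
```

move_arm([
  {"tx": 0, "ty": 0, "tz": 0.3, "wx": 0, "wy": 0, "wz": 0},
  {"tx": 0, "ty": 0, "tz": 0.3, "wx": 0, "wy": 0, "wz": 0},
  {"tx": 0, "ty": 0, "tz": 0.2, "wx": 0, "wy": 0, "wz": 0},
  {"tx": 0, "ty": 0, "tz": 0, "wx": 0, "wy": 0, "wz": 0},
  {"tx": 0, "ty": 0, "tz": 0, "wx": 0, "wy": 0, "wz": 0},
])

```text
time_s: 8.5
ee_pos: [481.4, 294.0, 111.3]
ee_rot: [150.0, -0.0, 89.7]
force: [-1.5, -0.3, -5.0]
gripper_width: 18.0
gripper_force: 40.0
```

```bash
python3 st.py
```

```text
TCP in deck [ 0.93 -1.06 41.42] F deck [-3.9 -0.3 -3.6] [-0.23  1.15  0.02] 17.97457338712153 8.5
```

Pegs are in with no resistance. Pressing on until it makes contact.

move_arm([
  {"tx": 0, "ty": 0, "tz": 0.1, "wx": 0, "wy": 0, "wz": 0},
  {"tx": 0, "ty": 0, "tz": 0.1, "wx": 0, "wy": 0, "wz": 0},
  {"tx": 0, "ty": 0, "tz": 0, "wx": 0, "wy": 0, "wz": 0},
])

```text
time_s: 8.75
ee_pos: [481.6, 293.9, 111.1]
ee_rot: [149.9, -0.1, 89.7]
force: [-13.0, -1.5, 7.1]
gripper_width: 17.8
gripper_force: 40.0
```

```bash
python3 st.py
```

```text
TCP in deck [ 1.   -1.1  41.08] F deck [-7.7 -1.6 12.6] [-0.41  1.8   0.02] 17.792907133237907 8.75
```

move_arm([
  {"tx": 0, "ty": 0, "tz": 0, "wx": 0, "wy": 0, "wz": 0},
  {"tx": 0, "ty": 0, "tz": 0, "wx": 0, "wy": 0, "wz": 0},
  {"tx": 0, "ty": 0, "tz": 0, "wx": 0, "wy": 0, "wz": 0},
  {"tx": 0, "ty": 0, "tz": 0, "wx": 0, "wy": 0, "wz": 0},
  {"tx": 0, "ty": 0, "tz": 0, "wx": 0, "wy": 0, "wz": 0},
  {"tx": 0, "ty": 0, "tz": 0, "wx": 0, "wy": 0, "wz": 0},
  {"tx": 0, "ty": 0, "tz": 0, "wx": 0, "wy": 0, "wz": 0},
  {"tx": 0, "ty": 0, "tz": 0, "wx": 0, "wy": 0, "wz": 0},
], gripper=6.0)

```text
time_s: 9.42
ee_pos: [482.6, 294.2, 109.9]
ee_rot: [149.9, -0.0, 89.7]
force: [-0.3, 0.2, -0.2]
gripper_width: 59.7
gripper_force: 0.0
```

move_arm([
  {"tx": 0, "ty": 0, "tz": -1, "wx": 0, "wy": 0, "wz": 0},
  {"tx": 0, "ty": 0, "tz": -2, "wx": 0, "wy": 0, "wz": 0},
  {"tx": 0, "ty": 0, "tz": -3, "wx": 0, "wy": 0, "wz": 0},
  {"tx": 0, "ty": 0, "tz": -3, "wx": 0, "wy": 0, "wz": 0},
  {"tx": 0, "ty": 0, "tz": -3, "wx": 0, "wy": 0, "wz": 0},
  {"tx": 0, "ty": 0, "tz": -1, "wx": 0, "wy": 0, "wz": 0},
  {"tx": 0, "ty": 0, "tz": 0, "wx": 0, "wy": 0, "wz": 0},
  {"tx": 0, "ty": 0, "tz": 0, "wx": 0, "wy": 0, "wz": 0},
])

```text
time_s: 10.08
ee_pos: [417.2, 294.4, 222.5]
ee_rot: [149.9, -0.1, 89.8]
force: [-0.3, -0.5, 0.8]
gripper_width: 60.2
gripper_force: 0.0
```

```bash
python3 - <<'E'
from h import *
from workcell import env; e=env.state(); print(e['ee_pos'],e['ee_rot'],e['qpos'].round(1),e['force'])
w=grab('wrist','rel'); s=grab('scene','rels');t=grab('top','relt')
a=cv2.resize(cv2.imread('pics/rels.png')[175:245,380:470],(450,350),interpolation=2)
b=cv2.resize(cv2.imread('pics/relt.png')[185:255,165:255],(450,350),interpolation=2)[:,:350]
c=cv2.imread('pics/rel.png')[:230,100:]
print(c.shape)
cv2.imwrite('pics/relm.png',np.vstack([np.hstack([a,b]),np.pad(c,((0,0),(0,260),(0,0)))[:, :800]]))
E
```

```text
[417.15587068 294.40142065 222.49063471] [ 1.49931896e+02 -7.22931143e-02  8.97620471e+01] [ 48.1   2.9 115.2 -31.6  45.4  67.6] [-0.3436057  -0.47844349  0.81088623]
(230, 540, 3)
```

View pics/relm.png

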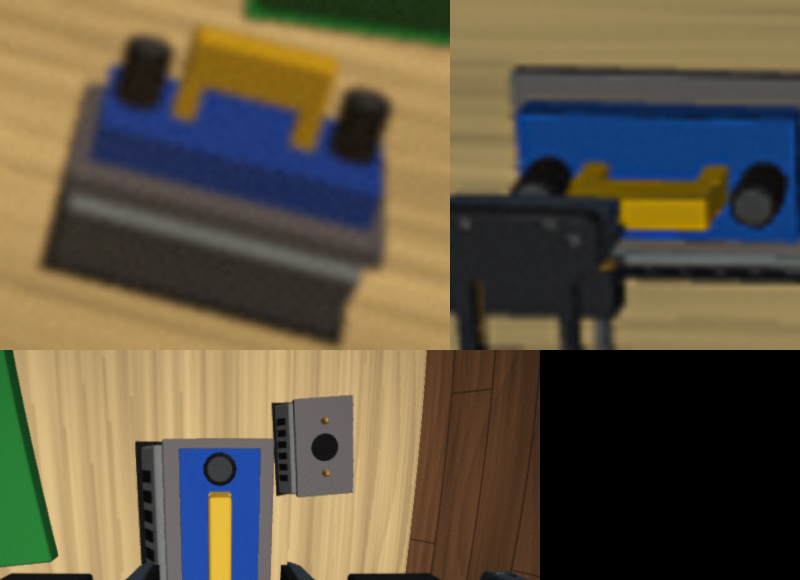

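The head is seated flush and centred on the deck: grey margins are even, there is no gap, and the yellow handle is free. Numeric check of the seating next, then planning the way to the toggle.

```bash
python3 - <<'E'
from h import *
f=load('rels'); Rd=R.from_euler('ZY',[-.4,-30],degrees=True); o=np.array([501.3,294.9,75])
print('scene px',((proj(f,o+Rd.apply([[35,75,24],[35,-75,24],[35,75,0],[35,-75,0]]))-[380,175]+.4)*5).round())
p,q=rows([450,-20,250],down(95),12)
rows([482.6,-329.5,200],down(97.1),9,p,q)
for s in (-70,0): print(np.array([552,-320.5])+s*np.array([.992,.124]))
E
```

```text
scene px [[383. 192.]
 [ 99. 119.]
 [369. 230.]
 [ 88. 157.]]
[{'tx': -2.61, 'ty': 0.37, 'tz': -0.06, 'wx': 0.043, 'wy': 0.002, 'wz': -0.007}, {'tx': -2.62, 'ty': 0.34, 'tz': -0.09, 'wx': 0.043, 'wy': 0.002, 'wz': -0.007}, {'tx': -2.62, 'ty': 0.33, 'tz': -0.11, 'wx': 0.043, 'wy': 0.002, 'wz': -0.007}, {'tx': -2.61, 'ty': 0.3, 'tz': -0.12, 'wx': 0.043, 'wy': 0.002, 'wz': -0.007}, {'tx': -2.63, 'ty': 0.28, 'tz': -0.14, 'wx': 0.043, 'wy': 0.002, 'wz': -0.007}, {'tx': -2.62, 'ty': 0.25, 'tz': -0.16, 'wx': 0.043, 'wy': 0.002, 'wz': -0.007}, {'tx': -2.62, 'ty': 0.23, 'tz': -0.17, 'wx': 0.043, 'wy': 0.002, 'wz': -0.007}, {'tx': -2.63, 'ty': 0.2, 'tz': -0.19, 'wx': 0.043, 'wy': 0.002, 'wz': -0.007}, {'tx': -2.62, 'ty': 0.17, 'tz': -0.2, 'wx': 0.043, 'wy': 0.002, 'wz': -0.007}, {'tx': -2.63, 'ty': 0.15, 'tz': -0.21, 'wx': 0.043, 'wy': 0.002, 'wz': -0.007}, {'tx': -2.63, 'ty': 0.12, 'tz': -0.23, 'wx': 0.043, 'wy': 0.002, 'wz': -0.007}, {'tx': -2.62, 'ty': 0.09, 'tz': -0.23, 'wx': 0.043, 'wy': 0.002, 'wz': -0.007}]
end [450. -20. 250.] [1.7967e+02 3.0000e-02 9.4650e+01]
[{'tx': -3.46, 'ty': 0.08, 'tz': 0.56, 'wx': 0.001, 'wy': 0.0, 'wz': -0.005}, {'tx': -3.45, 'ty': 0.06, 'tz': 0.55, 'wx': 0.001, 'wy': 0.0, 'wz': -0.005}, {'tx': -3.46, 'ty': 0.05, 'tz': 0.56, 'wx': 0.001, 'wy': 0.0, 'wz': -0.005}, {'tx': -3.46, 'ty': 0.02, 'tz': 0.56, 'wx': 0.001, 'wy': 0.0, 'wz': -0.005}, {'tx': -3.46, 'ty': 0.02, 'tz': 0.56, 'wx': 0.001, 'wy': 0.0, 'wz': -0.005}, {'tx': -3.46, 'ty': -0.01, 'tz': 0.55, 'wx': 0.001, 'wy': 0.0, 'wz': -0.005}, {'tx': -3.45, 'ty': -0.02, 'tz': 0.56, 'wx': 0.001, 'wy': 0.0, 'wz': -0.005}, {'tx': -3.46, 'ty': -0.04, 'tz': 0.56, 'wx': 0.001, 'wy': 0.0, 'wz': -0.005}, {'tx': -3.46, 'ty': -0.06, 'tz': 0.56, 'wx': 0.001, 'wy': 0.0, 'wz': -0.005}]
end [ 482.6 -329.5  200. ] [-1.7982e+02  3.0000e-02  9.7230e+01]
[ 482.56 -329.18]
[ 552.  -320.5]
```

The predicted seated corners, (383,192) and (88,157), match the picture. Moving to the toggle.

move_arm([
  {"tx": -2.62, "ty": 0.37, "tz": -0.06, "wx": 0.044, "wy": 0.002, "wz": -0.007},
  {"tx": -2.62, "ty": 0.34, "tz": -0.09, "wx": 0.044, "wy": 0.002, "wz": -0.007},
  {"tx": -2.62, "ty": 0.33, "tz": -0.11, "wx": 0.044, "wy": 0.002, "wz": -0.007},
  {"tx": -2.62, "ty": 0.3, "tz": -0.12, "wx": 0.044, "wy": 0.002, "wz": -0.007},
  {"tx": -2.62, "ty": 0.28, "tz": -0.14, "wx": 0.044, "wy": 0.002, "wz": -0.007},
  {"tx": -2.62, "ty": 0.25, "tz": -0.16, "wx": 0.044, "wy": 0.002, "wz": -0.007},
  {"tx": -2.62, "ty": 0.23, "tz": -0.17, "wx": 0.043, "wy": 0.002, "wz": -0.007},
  {"tx": -2.62, "ty": 0.2, "tz": -0.19, "wx": 0.043, "wy": 0.002, "wz": -0.007},
  {"tx": -2.62, "ty": 0.17, "tz": -0.2, "wx": 0.043, "wy": 0.002, "wz": -0.007},
  {"tx": -2.62, "ty": 0.15, "tz": -0.21, "wx": 0.043, "wy": 0.002, "wz": -0.007},
  {"tx": -2.62, "ty": 0.12, "tz": -0.23, "wx": 0.043, "wy": 0.002, "wz": -0.007},
  {"tx": -2.62, "ty": 0.09, "tz": -0.23, "wx": 0.043, "wy": 0.002, "wz": -0.007},
], gripper=0)

```text
time_s: 11.23
ee_pos: [450.3, -21.1, 249.7]
ee_rot: [-179.9, -0.2, 94.6]
force: [0.5, -0.2, -0.3]
gripper_width: 0.8
gripper_force: 0.0
```

move_arm([
  {"tx": -3.46, "ty": 0.08, "tz": 0.56, "wx": 0, "wy": 0, "wz": -0.005},
  {"tx": -3.46, "ty": 0.06, "tz": 0.56, "wx": 0, "wy": 0, "wz": -0.005},
  {"tx": -3.46, "ty": 0.05, "tz": 0.56, "wx": 0, "wy": 0, "wz": -0.005},
  {"tx": -3.46, "ty": 0.02, "tz": 0.56, "wx": 0, "wy": 0, "wz": -0.005},
  {"tx": -3.46, "ty": 0.02, "tz": 0.56, "wx": 0, "wy": 0, "wz": -0.005},
  {"tx": -3.46, "ty": -0.01, "tz": 0.56, "wx": 0, "wy": 0, "wz": -0.005},
  {"tx": -3.46, "ty": -0.02, "tz": 0.56, "wx": 0, "wy": 0, "wz": -0.005},
  {"tx": -3.46, "ty": -0.04, "tz": 0.56, "wx": 0, "wy": 0, "wz": -0.005},
  {"tx": -3.46, "ty": -0.06, "tz": 0.56, "wx": 0, "wy": 0, "wz": -0.005},
  {"tx": 0, "ty": 0, "tz": 0, "wx": 0, "wy": 0, "wz": 0},
  {"tx": 0, "ty": 0, "tz": 0, "wx": 0, "wy": 0, "wz": 0},
  {"tx": 0, "ty": 0, "tz": 0, "wx": 0, "wy": 0, "wz": 0},
])

```text
time_s: 12.23
ee_pos: [482.5, -328.4, 198.4]
ee_rot: [180.0, -0.3, 97.2]
force: [-0.9, 1.0, 0.2]
gripper_width: 0.5
gripper_force: 0.0
```

```bash
python3 - <<'E'
from h import *
from workcell import env; e=env.state(); print(e['ee_pos'],e['ee_rot'],e['qpos'].round(1),e['gripper_width'])
rows([482.6,-329.2,132],down(97.1),4)
E
```

```text
[ 482.46740503 -328.38418554  198.35926412] [179.9866323   -0.26686705  97.19651554] [-35.5  19.7  89.8   0.2  70.6 -42.8] 0.5212163311036306
[{'tx': -0.03, 'ty': 0.0, 'tz': 1.66, 'wx': 0.0, 'wy': -0.001, 'wz': 0.0}, {'tx': -0.03, 'ty': 0.0, 'tz': 1.66, 'wx': 0.0, 'wy': -0.001, 'wz': 0.0}, {'tx': -0.02, 'ty': 0.0, 'tz': 1.66, 'wx': 0.0, 'wy': -0.001, 'wz': 0.0}, {'tx': -0.02, 'ty': 0.0, 'tz': 1.66, 'wx': 0.0, 'wy': -0.001, 'wz': 0.0}]
end [ 482.6 -329.2  132. ] [ 1.7999e+02 -4.0000e-02  9.7200e+01]
```

Descend, then push 70 mm along tool +y at a modest pace.

move_arm([
  {"tx": 0, "ty": 0, "tz": 1.66, "wx": 0, "wy": 0, "wz": 0},
  {"tx": 0, "ty": 0, "tz": 1.66, "wx": 0, "wy": 0, "wz": 0},
  {"tx": 0, "ty": 0, "tz": 1.66, "wx": 0, "wy": 0, "wz": 0},
  {"tx": 0, "ty": 0, "tz": 1.66, "wx": 0, "wy": 0, "wz": 0},
  {"tx": 0, "ty": 0, "tz": 0, "wx": 0, "wy": 0, "wz": 0},
  {"tx": 0, "ty": 1, "tz": 0, "wx": 0, "wy": 0, "wz": 0},
  {"tx": 0, "ty": 1, "tz": 0, "wx": 0, "wy": 0, "wz": 0},
  {"tx": 0, "ty": 0.8, "tz": 0, "wx": 0, "wy": 0, "wz": 0},
  {"tx": 0, "ty": 0.8, "tz": 0, "wx": 0, "wy": 0, "wz": 0},
  {"tx": 0, "ty": 0.8, "tz": 0, "wx": 0, "wy": 0, "wz": 0},
  {"tx": 0, "ty": 0.8, "tz": 0, "wx": 0, "wy": 0, "wz": 0},
  {"tx": 0, "ty": 0, "tz": 0, "wx": 0, "wy": 0, "wz": 0},
])

```text
time_s: 13.23
ee_pos: [537.0, -321.8, 133.7]
ee_rot: [179.7, -0.1, 97.3]
force: [-0.4, 0.2, -0.6]
gripper_width: 0.3
gripper_force: 0.0
```

move_arm([
  {"tx": 0, "ty": 0.6, "tz": 0, "wx": 0, "wy": 0, "wz": 0},
  {"tx": 0, "ty": 0.6, "tz": 0, "wx": 0, "wy": 0, "wz": 0},
  {"tx": 0, "ty": 0.5, "tz": 0, "wx": 0, "wy": 0, "wz": 0},
  {"tx": 0, "ty": 0, "tz": 0, "wx": 0, "wy": 0, "wz": 0},
  {"tx": 0, "ty": 0, "tz": 0, "wx": 0, "wy": 0, "wz": 0},
])

```text
time_s: 13.65
ee_pos: [552.1, -319.8, 133.4]
ee_rot: [179.8, -0.1, 97.3]
force: [-0.1, -0.2, 0.2]
gripper_width: 0.1
gripper_force: 0.0
```

```bash
python3 - <<'E'
from h import *
from workcell import env; e=env.state(); print(e['ee_pos'],e['force'])
f=grab('scene','tog'); u=np.array([.992,.124])
for q in (.6,.8,1.): 
    a=60*np.sin(q-.5); print(q,proj(f,[552+a*u[0],-320.5+a*u[1],92+60*np.cos(q-.5)]).round(1))
cv2.imwrite('pics/togc.png',cv2.resize(cv2.imread('pics/tog.png')[120:210,160:290],(780,540),interpolation=2))
E
```

```text
[ 552.12684166 -319.81711374  133.43616447] [-0.14532665 -0.21401369  0.23497248]
0.6 [[202.6 154.5]]
0.8 [[201.6 158.5]]
1.0 [[200.8 162.8]]
```

View pics/togc.png

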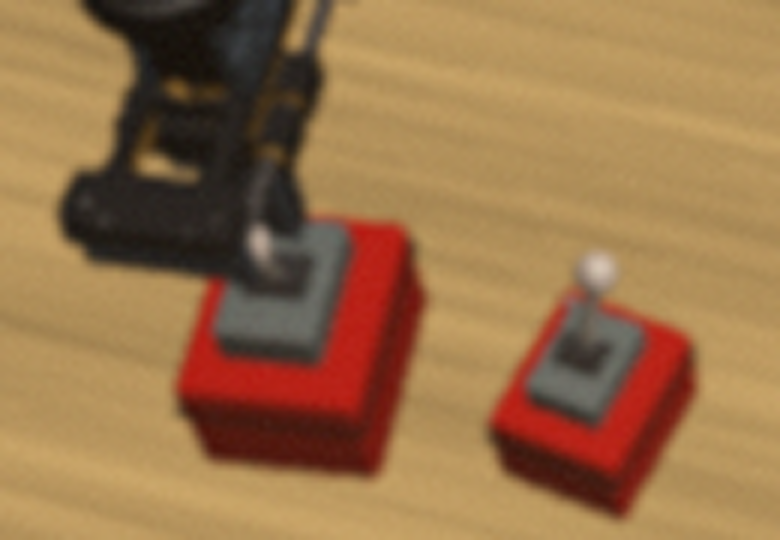

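The knob's visible part is at crop (260,243), i.e. px (203,160), so q is about 0.8 to 0.9. The gripper partly hides it. Pushing a little further to the stop.

move_arm([
  {"tx": 0, "ty": 0.3, "tz": 0, "wx": 0, "wy": 0, "wz": 0},
  {"tx": 0, "ty": 0.3, "tz": 0, "wx": 0, "wy": 0, "wz": 0},
  {"tx": 0, "ty": 0, "tz": 0, "wx": 0, "wy": 0, "wz": 0},
])

```text
time_s: 13.95
ee_pos: [557.9, -319.0, 133.5]
ee_rot: [179.9, -0.1, 97.3]
force: [-0.5, 0.0, 0.2]
gripper_width: 0.3
gripper_force: 0.2
```

move_arm([
  {"tx": 0, "ty": -1, "tz": 0, "wx": 0, "wy": 0, "wz": 0},
  {"tx": 0, "ty": -3, "tz": 0, "wx": 0, "wy": 0, "wz": 0},
  {"tx": 0, "ty": -3, "tz": 0, "wx": 0, "wy": 0, "wz": 0},
  {"tx": 0, "ty": 0, "tz": -3, "wx": 0, "wy": 0, "wz": 0},
  {"tx": 0, "ty": -3, "tz": -3, "wx": 0, "wy": 0, "wz": 0},
  {"tx": 0, "ty": -3, "tz": -3, "wx": 0, "wy": 0, "wz": 0},
  {"tx": 0, "ty": -3, "tz": 0, "wx": 0, "wy": 0, "wz": 0},
  {"tx": 0, "ty": 0, "tz": 0, "wx": 0, "wy": 0, "wz": 0},
  {"tx": 0, "ty": 0, "tz": 0, "wx": 0, "wy": 0, "wz": 0},
])

```text
time_s: 14.7
ee_pos: [398.4, -339.5, 223.1]
ee_rot: [179.8, -0.1, 97.1]
force: [-0.3, -0.7, -0.7]
gripper_width: 0.3
gripper_force: 0.0
```

```bash
python3 - <<'E'
from h import *
f=grab('scene','fin'); t=grab('top','fint')
from scipy.optimize import least_squares
a=cv2.resize(cv2.imread('pics/fin.png')[130:210,170:270],(500,400),interpolation=2)
b=cv2.resize(cv2.imread('pics/fint.png')[170:240,395:465],(300,300),interpolation=2)
c=cv2.resize(cv2.imread('pics/fin.png')[175:245,380:470],(300,233),interpolation=2)
m=np.zeros((540,800,3),np.uint8); m[:400,:500]=a; m[:300,500:]=b; m[300:533,500:]=c; cv2.imwrite('pics/finm.png',m)
u=np.array([.992,.124])
for q in (.6,.8,1.): 
    s=60*np.sin(q-.5); P=[552+s*u[0],-320.5+s*u[1],92+60*np.cos(q-.5)]
    print(q,((proj(f,P)-[170,130])*5).round(),((proj(t,P)-[395,170])*300/70+[500,0]).round())
E
```

```text
0.6 [[163. 122.]] [[694. 113.]]
0.8 [[158. 142.]] [[690.  95.]]
1.0 [[154. 164.]] [[685.  79.]]
```

View pics/finm.png

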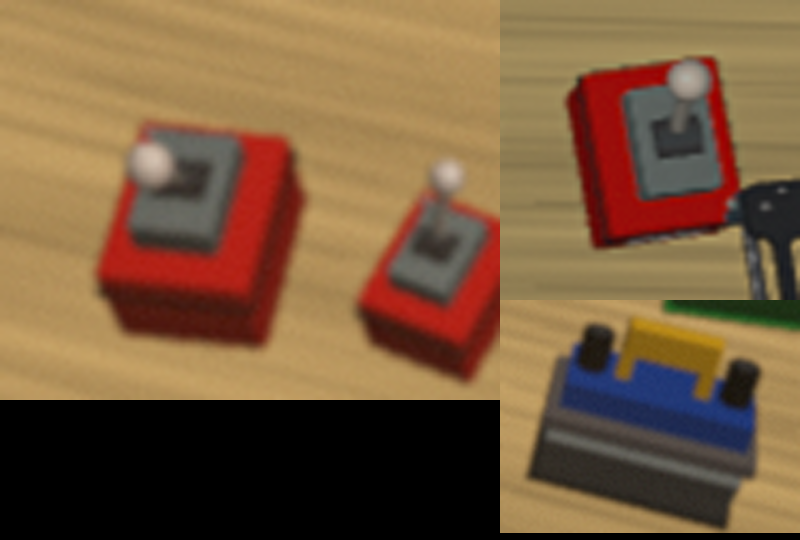

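The knob is at (152,164) and (689,80) in the crops, which matches q ≈ 1.0, and the head is still seated flush. The arm is clear, so I'm handing in.

```bash
python3 -c "
from workcell import env; print(env.job_done())"
```

```text
the job is handed in; nothing more can be done
None
```

The job is handed in: the head is seated flush on the large grey base and released, and the toggle was then flipped fully on (about 1.0 rad by the camera check). The arm is clear, and about 15 s of the 54 s were used; the hand-in returned no verdict.

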